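# Pack the dried ammonite slab and snap the slab case shut

### The arm

A 6-joint arm with a two-finger parallel gripper is mounted at the origin on a cart in front of the work surface, level with it; the furniture and walls round the work are solid. World frame = base frame: x ahead of the robot, y to its left, z up, the work surface at z = 0. Lengths are in m, angles in rad, forces in N, time in s.
With the tool pointing down it reaches from about 0.25 to 0.775 m from the base axis. Payload 4 kg.
Tool frame: the origin (TCP) lies midway between the tips of the shut fingers; the grasp point (between the pads) lies 19 mm behind it (grip_point_offset is the distance from the TCP to the grasp point, in m); z points along the fingers, y is the line along which they close (so a half turn about z gives the same grasp; the last joint's range is limited). The gripper opens to 94 mm and grips with 3 to 60 N. Pads are 16 mm wide; open, the fingers measure 119 mm over their backs; the gripper's body (75 mm by 177 mm) begins 78 mm behind the grasp point.
Start: joints at [-1.394, 0.087, 1.371, -0, 1.684, -0.103], TCP at [0.152, -0.529, 0.206] pointing down, gripper open.
Joint ranges: [-3.1, 3.1], [-0.76, 2.03], [0.27, 2.55], [-1.08, 4.22], [0.17, 2.65], [-2.57, 2.57]. Speed limits (rad/s): [2.79, 2.79, 3.14, 3.14, 3.14, 3.14].

### API

Orientations are given as [roll, pitch, yaw] about the fixed x, y, z axes, in that order (R = Rz(yaw) Ry(pitch) Rx(roll)).
In Python, from bench import * gives the robot as it stands.
- The arm moves only by the tool carry_out, never from a script. Its argument "commands" is a list of rows, each a list of 6 numbers: the shift along the tool's x, y, z in m, then the turn, a rotation vector about the tool's x, y, z in rad. In form: [[tx, ty, tz, rx, ry, rz], ...]. A call has exactly 5 rows; each row is the pose to reach, as a shift and turn from the pose commanded when the call began, along the tool's axes at that moment; what a row does not reach only later rows make up. A row lasts 1/10 s, in which the tool goes at most 50 mm and 8.59 degrees, less where a joint would pass 70% of its speed; a pose out of reach is approached as far as the arm can. A call with a gripper value outside its range is refused whole. "jaw" is the opening, from 0 (shut) to 1 (fully open), set as the call begins (left out, the last holds). The fingers move at their own pace and stop on an object; the grip force is fixed at half the most. Time passes only in rows, so rows that repeat a pose let the fingers close, or fill a call up. It gives the time, the measured TCP pose, the force, the opening and the grip force at its end, in the units of the state.
- get_obs(): the state, without advancing time (a new reading comes with each control period).
- snapshot(name): name is "side" or "top"; returns a dict with "img" (400x640x3 uint8, red, green, blue), "range_z" (400x640 float32, m along the optical axis (not along the pixel's ray), 0 where there is no reading), "fx", "fy", "cx", "cy" (pixels), "R" (3x3) and "t" (3): a world point X has camera coordinates R X + t. Camera axes: x right, y down, z forward; pixel columns grow to the right and rows downward; lengths in m; the calibration is good to about 2 mm. A picture is of the moment at which its call begins.
- close_job(): hands the job in; it is judged then, once.
The state is a dict: "time": time; "joint_positions": joint angles; "qvel": joint speeds; "joint_torque": joint torques, N m; "tool_pos": TCP position; "ee_rot": TCP orientation; "wrist_force": force on the tool from outside, world axes, zero at the start; "wrist_torque": the same for the moment, N m; "width": finger opening in m; "finger_force": force on a finger pad.
Only numpy, scipy, OpenCV 4.12 (cv2) and the standard library are available. Lean on these libraries where they do the work, as an engineer would, in place of code of your own. Each camera call takes 0.05 s, during which the arm holds its last target. There are 200 camera calls.

### The job

The pale slab with the brown spiral ammonite has dried: draw it straight up out of the drying rack and lower it, without dropping it, on edge into the empty bay of the slab case until it stands on the bottom. Then fold the case's lid over and press its front edge down until the orange catch snaps and holds it fully shut. Leave the other three slabs standing where they are and do not upset the brown bottle with the black cap.

Things in the scene. Friction and masses are not known exactly. Their poses are not given: they have to be found in the camera images.
- fossil_slab: pale cream stone slab with a brown spiral ammonite on both faces: 90 mm wide (its x), 10 mm thick (its y), 76 mm tall (its z); stands on edge in one of the rack's three slots. Origin: centre of its bottom edge. The top edge is flat from x = -30 to +24 mm, corners are broken off. About 0.17 kg.
- rack: plywood drying rack, fixed to the bench, 106 (x) x 132 (y) x 56 mm: two comb cheeks with three pairs of vertical grooves at y = -46, 0 and +46 mm, 13 mm wide, open above; the cheeks' inner faces are at x = +-37 mm. Slabs stand in it 14 mm above the bench, their x along the rack's x, and rise 34 mm above the cheeks. Origin: centre of its underside.
- slab_case: dark grey slab case, fixed to the bench, 106 x 106 mm outside, rim 56 mm above the bench, two bays side by side; hinge on its +x side, catch on its -x side. Origin: centre of its underside, z up.
- free_bay (a point): centre of the floor of the empty bay (the bay on the case's +y side), 6 mm above the bench; axes as the case's. A slab stands here with its width along the case's x, its top edge 82 mm above the bench (26 above the rim). Bay: 98 mm long in x; guide ribs at both ends leave 13 mm in y, flared to 24 mm at the mouth, 50 mm above the bench; the other slab is 44 mm away in -y.
- case_lid (a joint): lid of the case, a grey shell 106 x 106 mm and 34 mm deep, hinged on the case's +x side: 0 = shut, grows to 1.98 rad as it opens (starts open, leaning back past upright). Stiff hinge. Near 0.08 rad the sprung orange catch (tongue on the lid's front) meets a ridge on the case; about 10 N at lid_press takes it over and it then stays at 0.
- lid_hinge (a point): point on the lid's hinge axis, 58 mm in +x from the case's middle, 56 mm above the bench; the axis runs along the case's y. The lid's outer (top) face lies 34 mm from the axis.
- lid_press (a point): point to press: the ribbed thumb pad on the outside of the lid above the catch, 98 mm from the hinge axis; 91 mm above the bench when the lid is shut
- lid_front (a point): middle of the lid's front top edge (outside), 111 mm from the hinge axis; highest part of the open lid together with the rim 34 mm below it on the inner side
- dark_slab: nearly black slab in another slot of the rack, same size as the pale one; must stay.
- red_slab: red-brown slab in another slot of the rack, same size; must stay.
- grey_slab: mid-grey slab already standing in the other bay of the case (y = -22 mm from the case's middle), same size; must stay.
- lamp_left: jointed desk lamp clamped at the right front corner of the bench, swung aside to the right: its arms rise steeply from the foot at about x = 0.43, y = -0.35 and its head hangs 0.4 to 0.6 m up, right of the bench (all of it at y below -0.25). Keep the arm clear of it when coming in from the right.
- consolidant_bottle: brown bottle with black cap, 52 mm across, 125 mm tall, on the far side of the bench behind the rack; origin at the centre of its base; must stay upright.

How it is judged:
By the outcome, as a careful person would: the job done as asked, in the order asked, and still so for the second after the job is handed in, with the robot touching nothing.
It also fails if it takes over 58 s, if anything falls off the work surface, if the arm or the gripper's body presses on something with over 40 N, if the wrist force passes 120 N, or if a joint passes its speed limit or range.

## Working session

There is one attempt and no reset: what is moved stays moved. The work goes in short steps, Python scripts to look and compute and a tool call to move; the robot and the scene stay as the last step left them, time stands still between calls to the robot, and variables do not carry over. Pictures are saved under pics/ and viewed, at most 10 in all, crops included, and the job is handed in when it is done.

Besides the shell and the picture viewer there is one more tool, called after "Call:" in YAML: its name, and indented under it one key for each argument. carry_out: Moves the arm, as the interface text tells. Its arguments: {"type":"object","properties":{"commands":{"type":"array","items":{"type":"array","items":{"type":"number"}}},"jaw":{"type":"number"}},"required":["commands"]}

```bash
mkdir -p pics; ls; cat > h.py <<'E'
from bench import *
import numpy as np, cv2
def snap(n):
    s=snapshot(n); s={k:(np.array(v) if not isinstance(v,(int,float)) else v) for k,v in s.items()}
    return s
def save(s,f): cv2.imwrite('pics/'+f,s['img'][:,:,::-1])
def world(s):
    z=s['range_z']; v,u=np.mgrid[:400,:640]
    C=np.stack([(u-s['cx'])/s['fx']*z,(v-s['cy'])/s['fy']*z,z],-1)
    W=(C-s['t'])@s['R']; W[z==0]=np.nan
    return W
E
python3 - <<'E'
from h import *
o=get_obs(); print(o)
for n in('top','side'):
    s=snap(n); save(s,n+'0.png'); np.savez(n+'0.npz',**s); print(n,s['fx'],s['cx'],s['cy'],-s['R'].T@s['t'],s['R'].round(3).tolist())
E
```

```text
pics
{'time': 0.0, 'joint_positions': array([-1.39410280e+00,  8.79475139e-02,  1.37224301e+00, -2.30347958e-05,
        1.68361890e+00, -1.03119913e-01]), 'qvel': array([ 9.05267735e-05,  1.43268310e-03, -4.20147467e-04, -1.56142727e-03,
       -5.83095961e-04, -7.50272636e-04]), 'joint_torque': array([-1.41144570e-03, -3.40181816e+01, -3.02431118e+01,  7.15924194e-02,
        3.28451407e-02, -1.74103711e-04]), 'tool_pos': array([ 0.15177597, -0.52806483,  0.204314  ]), 'ee_rot': array([-3.13938530e+00, -2.05415440e-04,  2.79810642e-01]), 'wrist_force': array([-0.12219372, -0.26368721,  0.37744342]), 'wrist_torque': array([-0.02875126, -0.00995195, -0.01979128]), 'finger_force': 0.0, 'width': 0.09387381507491724}
top 372.75375651625467 318.4972331013114 190.59066891935657 [ 0.49741041 -0.01652713  0.91663912] [[-0.002, -1.0, 0.0], [-0.987, 0.002, -0.159], [0.159, -0.001, -0.987]]
side 430.55813683783185 326.6976178930107 200.4472869911891 [0.26718504 0.76587705 0.43240611] [[-0.92, -0.393, 0.0], [-0.148, 0.346, -0.926], [0.364, -0.852, -0.377]]
```

View pics/top0.png

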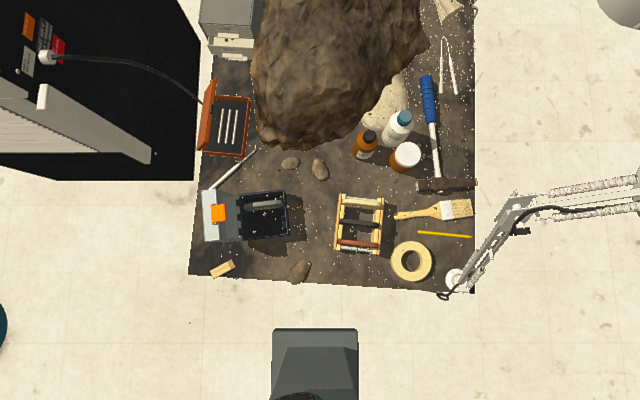

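View pics/side0.png

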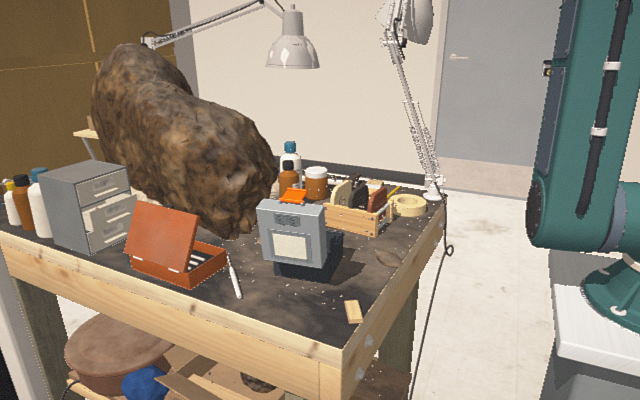

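The top view shows the rack around (360,224): the pale slab is at the back (row ~199), with dark and red in front. The case is at (262,215), with its lid open to the left (world +y) and the grey slab in its far bay (row ~205). The bottle is at (365,143).

```bash
python3 - <<'E'
from h import *
s=dict(np.load('top0.npz')); W=world(s); im=s['img']
c=im[150:290,190:420]; cv2.imwrite('pics/c.png',cv2.resize(c[:,:,::-1],None,fx=3.4,fy=3.4,interpolation=cv2.INTER_NEAREST))
def rect(m,nm):
    n,l,st,ce=cv2.connectedComponentsWithStats(m.astype(np.uint8))
    i=1+np.argmax(st[1:,4]); p=W[l==i]; r=cv2.minAreaRect((p[:,:2]*1000).astype(np.float32))
    print(nm,len(p),'rect',np.round(r[0],1),np.round(r[1],1),round(r[2],1),'med',np.nanmedian(p,0).round(4),'px',ce[i].round(1), 'x',np.percentile(p[:,0],[5,95]).round(3),'y',np.percentile(p[:,1],[5,95]).round(3))
Z=W[...,2]; v,u=np.mgrid[:400,:640]
roi=(u>325)&(u<395)&(v>185)&(v<262)
for a,b,n in((185,213,'pale'),(213,235,'dark'),(235,262,'red')):
    rect(roi&(v>a)&(v<b)&(Z>.080)&(Z<.097),n)
rect(roi&(Z>.048)&(Z<.064),'rackrim')
case=(u>232)&(u<300)&(v>180)&(v<250)
rect(case&(Z>.048)&(Z<.064),'rim'); rect(case&(Z>.074)&(Z<.09),'grey')
rect((u>195)&(u<245)&(v>180)&(v<250)&(Z>.12),'lid')
rect((u>345)&(u<385)&(v>120)&(v<165)&(Z>.10),'bottle')
E
```

```text
pale 164 rect [ 605.4 -117.6] [77.7 10.4] 83.7 med [ 0.6048 -0.1179  0.0879] px [363.5 202. ] x [0.598 0.612] y [-0.153 -0.084]
dark 157 rect [ 560.2 -109.1] [78.2 10.1] 83.0 med [ 0.56   -0.1074  0.0874] px [359.5 222. ] x [0.553 0.567] y [-0.142 -0.074]
red 165 rect [ 514.  -108.8] [80.2 10. ] 83.3 med [ 0.5138 -0.1082  0.0875] px [359.7 242.9] x [0.507 0.52 ] y [-0.144 -0.074]
rackrim 373 rect [556.2 -85.8] [ 94.4 127.7] 66.9 med [ 0.5723 -0.0664  0.0528] px [341.4 220.4] x [0.506 0.624] y [-0.114 -0.055]
rim 733 rect [582. 117.] [116.6 127.2] 2.6 med [0.5741 0.1598 0.0546] px [252.3 216.3] x [0.527 0.636] y [0.058 0.178]
grey 151 rect [604.  110.2] [10.3 75.5] 6.6 med [0.604  0.1085 0.0796] px [262.6 203.2] x [0.598 0.611] y [0.077 0.142]
lid 996 rect [571.3 193.9] [107.3  52.5] 6.9 med [0.5703 0.1984 0.1612] px [212.3 214.6] x [0.521 0.619] y [0.173 0.219]
bottle 152 rect [ 749.5 -130. ] [27.4 26.7] 41.1 med [ 0.7469 -0.1292  0.1215] px [368.8 136.4] x [0.737 0.76 ] y [-0.141 -0.118]
```

View pics/c.png

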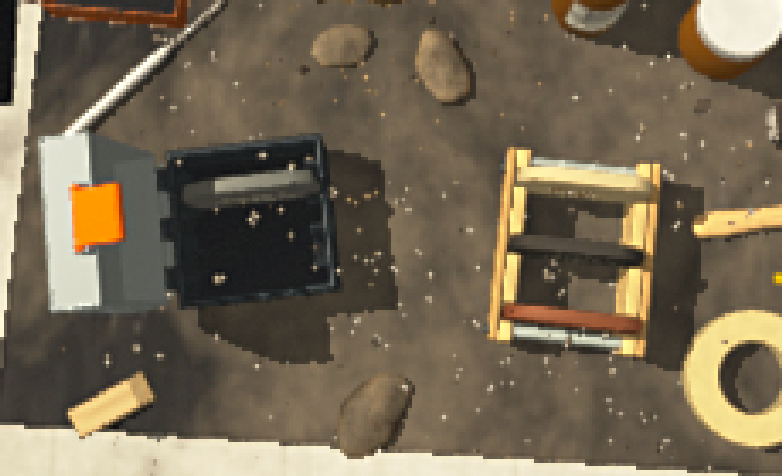

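The crop confirms the layout: the slabs lie roughly along world y, the lid is hinged at the +y side, and the empty bay is the near one. I'll refine yaws, ends and obstacles next.

```bash
python3 - <<'E'
from h import *
s=dict(np.load('top0.npz')); W=world(s); Z=W[...,2]; v,u=np.mgrid[:400,:640]
def prof(c,ang,box,half,nm):
    a=np.radians(ang); d=np.array([np.cos(a),np.sin(a)]); n=np.array([-d[1],d[0]])
    P=W[box]; P=P[np.isfinite(P[:,0])]; q=P[:,:2]-c; t=q@d*1000; w=q@n*1000
    m=(abs(w)<half)
    print(nm); print([(int(b),round(float(np.max(P[m&(t>=b)&(t<b+4),2]))*1000) if (m&(t>=b)&(t<b+4)).any() else None) for b in range(-64,64,4)])
roi=(u>315)&(u<405)&(v>180)&(v<270)
for c,n in(((.6054,-.1176),'pale'),((.5602,-.1091),'dark'),((.514,-.1088),'red')): prof(np.array(c),83.4,roi,4,n)
case=(u>225)&(u<305)&(v>180)&(v<255)
prof(np.array([.604,.1102]),96.6,case,4,'grey')
# rack cheeks outer extents / case rim extents in own frames, at rim heights
def ext(c,ang,box,lo,hi,nm,tr,wr):
    a=np.radians(ang); d=np.array([np.cos(a),np.sin(a)]); n=np.array([-d[1],d[0]])
    P=W[box&(Z>lo)&(Z<hi)]; q=(P[:,:2]-c)*1000; t=q@d; w=q@n
    k=(abs(t)<tr)&(abs(w)<wr); print(nm,'t',np.percentile(t[k],[.5,2,98,99.5]).round(1),'w',np.percentile(w[k],[.5,2,98,99.5]).round(1))
    r=(P,t,w,k); return r
ext(np.array([.5605,-.112]),83.4,roi,.046,.066,'rack',62,75)
ext(np.array([.582,.1075]),96.6,case,.046,.066,'case',57,65)
# yaw from rim edges: case near-side edge line (min world x for each y), right edge
for nm,box,lo,hi in(('case',case,.05,.062),('rack',roi,.05,.062)):
    P=W[box&(Z>lo)&(Z<hi)]; 
    h=cv2.minAreaRect((P[(P[:,1]<.15),:2]*1000).astype(np.float32)); print(nm,np.round(h[0],1),np.round(h[1],1),h[2])
# obstacles: tallest within the left region
m=(W[...,1]>.2)&(W[...,1]<.4)&(W[...,0]>.4)&(W[...,0]<.75)
for y0 in np.arange(.2,.42,.04):
  print(round(y0,2),[round(float(np.nanmax(W[m&(W[...,1]>=y0)&(W[...,1]<y0+.04)&(W[...,0]>=x0)&(W[...,0]<x0+.05),2],initial=-1)),2) for x0 in np.arange(.4,.75,.05)])
E
```

```text
pale
[(-64, -1), (-60, 2), (-56, None), (-52, 54), (-48, 57), (-44, 76), (-40, 86), (-36, 87), (-32, 91), (-28, 90), (-24, 89), (-20, 92), (-16, 90), (-12, 90), (-8, 89), (-4, 92), (0, 91), (4, 90), (8, 90), (12, 93), (16, 91), (20, 90), (24, 91), (28, 88), (32, 86), (36, 85), (40, 79), (44, 72), (48, 55), (52, 56), (56, 0), (60, -1)]
dark
[(-64, None), (-60, None), (-56, 55), (-52, 56), (-48, 64), (-44, 76), (-40, 82), (-36, 84), (-32, 88), (-28, 91), (-24, 90), (-20, 90), (-16, 89), (-12, 90), (-8, 90), (-4, 89), (0, 90), (4, 89), (8, 91), (12, 89), (16, 88), (20, 91), (24, 91), (28, 90), (32, 86), (36, 84), (40, 78), (44, 54), (48, 55), (52, -1), (56, 2), (60, -1)]
red
[(-64, 1), (-60, 0), (-56, None), (-52, 53), (-48, 55), (-44, 82), (-40, 84), (-36, 87), (-32, 90), (-28, 90), (-24, 91), (-20, 90), (-16, 91), (-12, 91), (-8, 90), (-4, 90), (0, 90), (4, 89), (8, 90), (12, 89), (16, 91), (20, 89), (24, 90), (28, 90), (32, 91), (36, 82), (40, 81), (44, 78), (48, 66), (52, 56), (56, 54), (60, 0)]
grey
[(-64, -3), (-60, 2), (-56, 1), (-52, 56), (-48, 56), (-44, 68), (-40, 75), (-36, 78), (-32, 82), (-28, 82), (-24, 82), (-20, 81), (-16, 83), (-12, 82), (-8, 84), (-4, 82), (0, 81), (4, 82), (8, 82), (12, 83), (16, 81), (20, 83), (24, 80), (28, 80), (32, 78), (36, 76), (40, 70), (44, None), (48, 55), (52, 58), (56, 60), (60, 63)]
rack t [-53.9 -50.8  54.2  55.2] w [-63.6 -61.4  64.   66. ]
case t [-52.8 -51.1  56.3  56.9] w [-55.5 -54.3  53.9  54.3]
case [572.8  83.2] [131.5 154.9] 89.1495590209961
rack [ 556.4 -105.1] [173.3 206. ] 73.84638977050781
0.2 [0.01, 0.01, 0.16, 0.17, 0.16, 0.01, 0.13]
0.24 [0.01, 0.03, 0.0, 0.0, 0.0, 0.01, 0.11]
0.28 [0.0, 0.0, 0.0, 0.0, 0.0, 0.0, -0.0]
0.32 [-1.0, -1.0, -1.0, -1.0, -1.0, -1.0, -1.0]
0.36 [-1.0, -1.0, -1.0, -1.0, -1.0, -1.0, -1.0]
0.4 [-1.0, -1.0, -1.0, -1.0, -1.0, -1.0, -1.0]
```

```bash
cat >> h.py <<'E'
from scipy.spatial.transform import Rotation as Ro
def rel(p,yaw,pitch=0,roll=np.pi,start=None):
    o=get_obs(); R0=Ro.from_euler('xyz',o['ee_rot']); p0=o['tool_pos']
    R1=Ro.from_euler('xyz',[roll,pitch,yaw])
    print(np.round(np.r_[R0.inv().apply(np.array(p)-p0),(R0.inv()*R1).as_rotvec()],4).tolist())
E
python3 - <<'E'
from h import *
rel([.22,-.35,.22],.87); rel([.30,-.15,.22],1.456); rel([.6055,-.1175,.2],1.456)
E
```

```text
[0.1147, -0.1524, -0.0152, -0.0019, -0.0008, -0.5902]
[0.2469, -0.3225, -0.0149, -0.0016, -0.0013, -1.1762]
[0.5495, -0.2693, 0.0051, -0.0016, -0.0013, -1.1762]
```

Call:
carry_out:
  commands:
    - [0.025,-0.03,-0.003,0,0,-0.12]
    - [0.05,-0.06,-0.006,0,0,-0.24]
    - [0.075,-0.09,-0.009,0,0,-0.36]
    - [0.095,-0.12,-0.012,0,0,-0.48]
    - [0.115,-0.15,-0.015,0,0,-0.6]
  jaw: 0.32

```text
time: 0.6
tool_pos: [0.2212, -0.351, 0.22]
ee_rot: [-3.141, -0.001, 0.885]
wrist_force: [1.0, 0.7, 0.2]
width: 0.0575
finger_force: 0.0
```

```bash
python3 - <<'E'
from h import *
o=get_obs(); print(o['time'],o['tool_pos'],o['ee_rot'],o['width'])
rel([.30,-.15,.22],1.456); rel([.6055,-.1175,.2],1.456)
E
```

```text
0.6 [ 0.22120613 -0.35098136  0.22001769] [-3.14082970e+00 -5.81662255e-04  8.84623094e-01] 0.057530928059982604
[0.2054, -0.0664, 0.0002, -0.0006, -0.0008, -0.5714]
[0.4241, 0.1494, 0.0202, -0.0006, -0.0008, -0.5714]
```

Call:
carry_out:
  commands:
    - [0.04,-0.013,0,0,0,-0.12]
    - [0.08,-0.026,0,0,0,-0.24]
    - [0.12,-0.04,0,0,0,-0.36]
    - [0.165,-0.053,0,0,0,-0.48]
    - [0.205,-0.066,0,0,0,-0.571]

```text
time: 1.1
tool_pos: [0.3009, -0.1508, 0.2202]
ee_rot: [3.141, -0.0, 1.455]
wrist_force: [-0.1, -0.5, 0.9]
width: 0.0304
finger_force: 0.0
```

```bash
python3 - <<'E'
from h import *
o=get_obs(); print(o['time'],o['tool_pos'],o['ee_rot'],o['width'])
rel([.6055,-.1175,.16],1.456);rel([.6055,-.1175,.06],1.456)
E
```

```text
1.1 [ 0.30087529 -0.15075294  0.22017111] [ 3.14130446e+00 -1.31011219e-04  1.45457887e+00] 0.030399311000525602
[0.0683, 0.2987, 0.0603, 0.0003, -0.0001, -0.0014]
[0.0683, 0.2987, 0.1603, 0.0003, -0.0001, -0.0014]
```

Call:
carry_out:
  commands:
    - [0.01,0.045,0.005,0,0,0]
    - [0.02,0.09,0.01,0,0,0]
    - [0.03,0.135,0.02,0,0,0]
    - [0.04,0.18,0.03,0,0,0]
    - [0.05,0.225,0.04,0,0,0]

```text
time: 1.6
tool_pos: [0.5317, -0.1292, 0.1794]
ee_rot: [-3.141, 0.0, 1.451]
wrist_force: [0.4, -0.7, 1.0]
width: 0.0298
finger_force: 0.0
```

Call:
carry_out:
  commands:
    - [0.009,0.035,0.005,0,0,0]
    - [0.015,0.06,0.01,0,0,0]
    - [0.018,0.074,0.015,0,0,0]
    - [0.018,0.074,0.02,0,0,0]
    - [0.018,0.074,0.02,0,0,0]

```text
time: 2.1
tool_pos: [0.6047, -0.1207, 0.1586]
ee_rot: [-3.138, -0.0, 1.451]
wrist_force: [0.1, 0.2, -0.0]
width: 0.0299
finger_force: 0.0
```

```bash
python3 - <<'E'
from h import *
o=get_obs(); print(o['time'],o['tool_pos'],o['ee_rot'],o['width'])
rel([.6055,-.1175,.06],1.456)
s=snap('top'); save(s,'t1.png'); t=snap('side'); save(t,'s1.png')
c=np.hstack([cv2.resize(s['img'][170:270,310:410],(400,400)),cv2.resize(t['img'][130:255,270:395],(400,400))])
cv2.imwrite('pics/c1.png',c[:,:,::-1])
E
```

```text
2.1 [ 0.60465968 -0.12073902  0.15863874] [-3.13792265e+00 -3.37330018e-04  1.45095991e+00] 0.029929176541774745
[0.0033, 0.0008, 0.0986, -0.0037, -0.0003, -0.005]
```

View pics/c1.png

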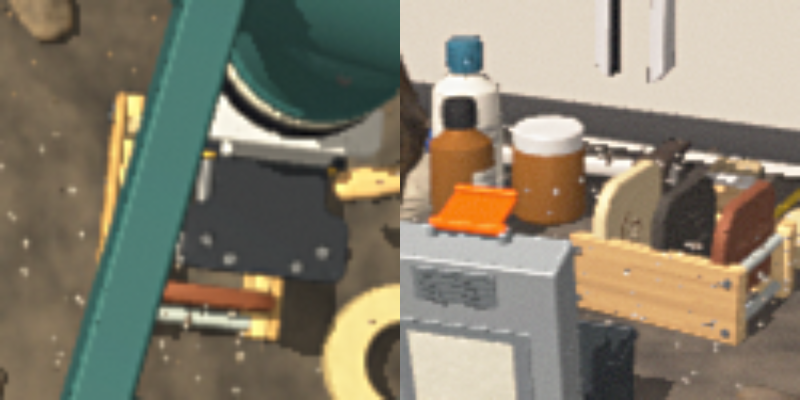

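The close-up shows the fingers hanging open above the pale slab, around (600–660, 0–80) in the right half, with the other slabs and the bottle undisturbed. Descending now.

Call:
carry_out:
  commands:
    - [0.003,0.001,0.025,0,0,-0.005]
    - [0.003,0.001,0.05,0,0,-0.005]
    - [0.003,0.001,0.075,0,0,-0.005]
    - [0.003,0.001,0.09,0,0,-0.005]
    - [0.003,0.001,0.099,0,0,-0.005]

```text
time: 2.7
tool_pos: [0.6061, -0.1181, 0.0606]
ee_rot: [-3.14, -0.0, 1.455]
wrist_force: [0.3, 0.4, 0.2]
width: 0.03
finger_force: 0.0
```

Call:
carry_out:
  commands:
    - [0,0,0,0,0,0]
    - [0,0,0,0,0,0]
    - [0,0,0,0,0,0]
    - [0,0,0,0,0,0]
    - [0,0,0,0,0,0]
  jaw: 0

```text
time: 3.2
tool_pos: [0.607, -0.1183, 0.063]
ee_rot: [3.141, 0.001, 1.456]
wrist_force: [-4.0, -0.6, 5.9]
width: 0.01
finger_force: 30.0
```

```bash
python3 - <<'E'
from h import *
o=get_obs(); print(o)
E
```

```text
{'time': 3.2, 'joint_positions': array([-2.83802719e-01,  3.03474747e-01,  1.40316807e+00, -6.09140509e-04,
        1.43460821e+00, -1.68724142e-01]), 'qvel': array([ 0.00092286, -0.00151617,  0.0014984 ,  0.00026157, -0.00021103,
       -0.00063378]), 'joint_torque': array([ 3.18766739e-01, -3.85122979e+01, -2.81632286e+01,  4.06983644e-01,
       -1.54609166e+00,  8.21237918e-03]), 'tool_pos': array([ 0.60700921, -0.11831197,  0.06298783]), 'ee_rot': array([3.14135725e+00, 6.52322160e-04, 1.45580027e+00]), 'wrist_force': array([-4.02497152, -0.56378369,  5.89205737]), 'wrist_torque': array([ 0.08497419,  0.9536202 , -0.01616437]), 'finger_force': 29.962198336143047, 'width': 0.01002164334108673}
```

Call:
carry_out:
  commands:
    - [0,0,-0.01,0,0,0]
    - [0,0,-0.025,0,0,0]
    - [0,0,-0.045,0,0,0]
    - [0,0,-0.065,0,0,0]
    - [0,0,-0.085,0,0,0]

```text
time: 3.7
tool_pos: [0.6079, -0.1181, 0.1484]
ee_rot: [3.139, 0.0, 1.456]
wrist_force: [0.3, 0.4, -1.3]
width: 0.0096
finger_force: 30.0
```

Call:
carry_out:
  commands:
    - [0,0,-0.02,0,0,0]
    - [0,0,-0.035,0,0,0]
    - [0,0,-0.035,0,0,0]
    - [0,0,-0.035,0,0,0]
    - [0,0,-0.035,0,0,0]

```text
time: 4.2
tool_pos: [0.6065, -0.1179, 0.1799]
ee_rot: [-3.139, -0.0, 1.456]
wrist_force: [-0.5, 0.3, -2.0]
width: 0.0097
finger_force: 30.0
```

```bash
python3 - <<'E'
from h import *
o=get_obs(); print(o['tool_pos'],o['ee_rot'],o['width'],o['finger_force'],o['wrist_force'])
p=o['tool_pos']
rel([.600,-.0,p[2]],1.57); rel([.5601,.1050,p[2]],1.686)
s=snap('side'); W=world(s); save(s,'s2.png')
cv2.imwrite('pics/c2.png',cv2.resize(s['img'][60:260,230:430],(600,600))[:,:,::-1])
E
```

```text
[ 0.60651465 -0.11791576  0.17991803] [-3.13915097e+00 -3.48415180e-04  1.45576259e+00] 0.00971585964393346 29.959413653996307 [-0.53891625  0.31115067 -2.00251223]
[0.1164, -0.02, 0.0001, -0.0024, -0.0005, -0.1142]
[0.2161, -0.0717, 0.0003, -0.0024, -0.0006, -0.2302]
```

View pics/c2.png

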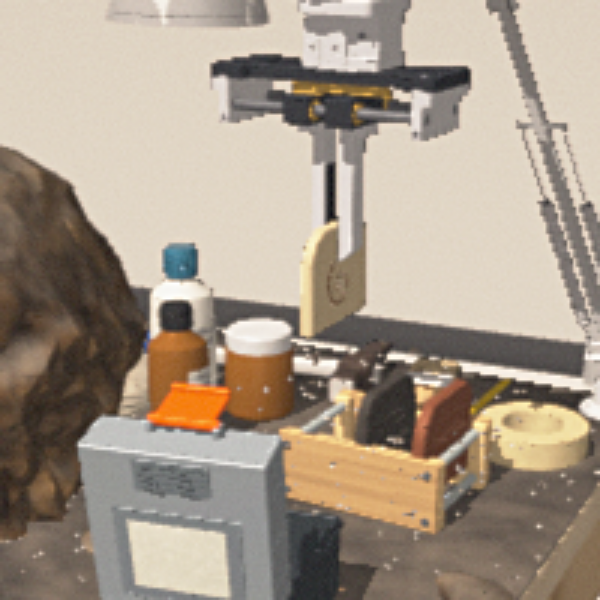

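The slab hangs upright in the fingers around (335,280), and the rack keeps the dark and red slabs. Moving over the free bay.

Call:
carry_out:
  commands:
    - [0.03,-0.005,0,0,0,-0.03]
    - [0.07,-0.015,0,0,0,-0.08]
    - [0.115,-0.03,0,0,0,-0.13]
    - [0.16,-0.05,0,0,0,-0.18]
    - [0.195,-0.063,0,0,0,-0.21]

```text
time: 4.75
tool_pos: [0.5653, 0.0853, 0.1802]
ee_rot: [-3.139, -0.001, 1.668]
wrist_force: [1.1, 0.3, -1.1]
width: 0.0098
finger_force: 30.0
```

Call:
carry_out:
  commands:
    - [0.015,-0.005,0,0,0,-0.015]
    - [0.019,-0.004,0,0,0,-0.02]
    - [0.019,-0.004,0,0,0,-0.02]
    - [0.019,-0.004,0,0,0,-0.02]
    - [0.019,-0.004,0,0,0,-0.02]

```text
time: 5.25
tool_pos: [0.5616, 0.0998, 0.1812]
ee_rot: [-3.141, 0.001, 1.683]
wrist_force: [0.1, 0.5, -1.2]
width: 0.0096
finger_force: 30.0
```

```bash
python3 - <<'E'
from h import *
o=get_obs(); p=o['tool_pos']; print(p,o['ee_rot'],o['width'],o['wrist_force'])
rel([.5601,.1050,p[2]],1.686)
s=snap('side'); W=world(s); save(s,'s3.png'); t=snap('top'); save(t,'t3.png')
im=s['img'].astype(int); m=(W[...,2]>.11)&(W[...,2]<.23)&(abs(W[...,1]-.105)<.07)&(abs(W[...,0]-.56)<.03)&(im[...,0]-im[...,2]>15)
P=W[m]; print(len(P)); a=1.686; d=np.array([np.cos(a),np.sin(a)]); n=np.array([-d[1],d[0]])
q=(P[:,:2]-p[:2])*1000
for lo in(.12,.135,.15,.165,.18,.19):
    k=(P[:,2]>=lo)&(P[:,2]<lo+.015)
    if k.sum(): print(lo,k.sum(),'t',np.percentile(q[k]@d,[2,98]).round(1),'w',np.percentile(q[k]@n,[5,50,95]).round(1))
print('z',np.percentile(P[:,2],[1,99]))
cv2.imwrite('pics/c3.png',cv2.resize(s['img'][90:290,200:400],(600,600))[:,:,::-1])
E
```

```text
[0.56160882 0.09982434 0.1811779 ] [-3.14128312e+00  6.03230579e-04  1.68340301e+00] 0.009603491027837243 [ 0.11792494  0.46498886 -1.21947431]
[0.0053, -0.0009, -0.0, -0.0003, 0.0006, -0.0026]
811
0.12 2 t [2.  8.1] w [3. 3. 3.]
0.135 86 t [-33.9  43.3] w [3.5 4.  4.6]
0.15 150 t [-33.7  50.4] w [-3.7  3.8  4.8]
0.165 173 t [-33.9  73.2] w [-8.8  3.7  4.5]
0.18 162 t [ 9.1 73. ] w [-22.4   2.7   9. ]
0.19 139 t [ 7.2 48.5] w [-12.8   3.3  14.7]
z [0.1371137  0.22777857]
```

View pics/c3.png

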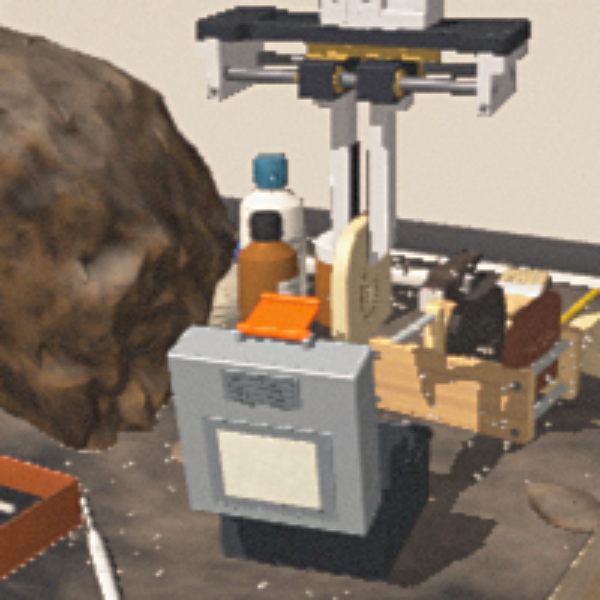

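```bash
python3 - <<'E'
from h import *
p=get_obs()['tool_pos']; s=snap('side'); W=world(s)
a=1.686; d=np.array([np.cos(a),np.sin(a)]); n=np.array([-d[1],d[0]])
t=(W[...,:2]-p[:2])@d*1000; w=(W[...,:2]-p[:2])@n*1000; z=W[...,2]
for lo in(.12,.13,.14,.15,.16,.17,.18,.19,.2):
    k=(z>=lo)&(z<lo+.01)&(abs(w-2)<5)&(abs(t)<70); print(lo,k.sum(),np.histogram(t[k],np.arange(-60,61,8))[0], t[k].min().round(1) if k.any() else '',t[k].max().round(1) if k.any() else '')
E
```

```text
0.12 0 [0 0 0 0 0 0 0 0 0 0 0 0 0 0 0]  
0.13 23 [0 0 0 3 3 3 3 2 6 2 1 0 0 0 0] -31.9 22.0
0.14 58 [0 0 0 6 8 5 4 4 8 7 6 7 3 0 0] -34.2 40.7
0.15 102 [ 0  0  0  6  8  8  6  7  8  9  8  8  6 28  0] -35.5 51.6
0.16 94 [ 0  0  0  6  8  6  5  4  6  9  9  8  6 26  1] -34.5 52.2
0.17 94 [ 0  0  0  4  7  6  5  8  9  5  9  9  6 26  0] -35.5 52.0
0.18 67 [ 0  0  0  0  0  0  0  0  9  8  8  7  8 26  1] 7.6 52.9
0.19 67 [ 0  0  0  0  0  0  0  0 10  9  7  6 15 20  0] 7.6 49.1
0.2 71 [ 0  0  0  0  0  0  0  0 11  8 11 17 24  0  0] 7.3 43.6
```

```bash
python3 - <<'E'
from h import *
o=get_obs(); p=o['tool_pos']; print(o['time'],p)
s=dict(np.load('side0.npz')); W0=world(s)
def cs(W,c,a,nm,zr,wr=(-7,7)):
    d=np.array([np.cos(a),np.sin(a)]); n=np.array([-d[1],d[0]])
    t=(W[...,:2]-c)@d*1000; w=(W[...,:2]-c)@n*1000; z=W[...,2]
    for lo in zr:
        k=(z>=lo)&(z<lo+.01)&(w>wr[0])&(w<wr[1])&(abs(t)<60)
        if k.sum()<5: continue
        tk=t[k]; e=tk[tk>34]; print(nm,lo,k.sum(),np.percentile(tk,[1,99]).round(1),'end med',np.median(e).round(1) if len(e) else '', 'w',np.percentile(w[k],[5,50,95]).round(1))
# initial scene from side: same slabs, top-camera centres
cs(W0,np.array([.6054,-.1176]),1.456,'pale0',(.06,.07,.08))
cs(W0,np.array([.5602,-.1091]),1.456,'dark0',(.06,.07,.08))
cs(W0,np.array([.514,-.1088]),1.456,'red0',(.06,.07,.08))
W1=world(snap('side')); cs(W1,p[:2],1.686,'held',(.14,.15,.16,.17,.18,.19))
# lid outer face: both cameras
for nm,W in(('side',W0),('top',world(dict(np.load('top0.npz'))))):
    m=(abs(W[...,0]-.57)<.03)&(W[...,1]>.17)&(W[...,1]<.26)
    for lo in(.11,.12,.13,.14): k=m&(W[...,2]>=lo)&(W[...,2]<lo+.01); print(nm,lo,k.sum(),np.percentile(W[k][:,1],[5,50,95]).round(4) if k.any() else '')
E
```

```text
5.4 [0.56144479 0.10035989 0.1813768 ]
pale0 0.06 87 [-38.4  51.6] end med 47.2 w [-3.9  3.5  4.8]
pale0 0.07 89 [-39.4  49.8] end med 44.6 w [-2.3  3.4  4.7]
pale0 0.08 81 [-34.2  44.2] end med 39.6 w [-3.6  3.4  5.3]
dark0 0.06 82 [-40.1  48.6] end med 45.0 w [-3.   3.7  4.9]
dark0 0.07 83 [-37.3  47.2] end med 45.0 w [-4.6  3.4  4.9]
dark0 0.08 81 [-31.5  44.6] end med 38.9 w [-3.4  3.5  5.2]
red0 0.06 79 [-35.3  51.6] end med 48.3 w [-3.2  3.8  4.9]
red0 0.07 82 [-33.5  50.7] end med 46.1 w [-3.1  3.8  4.8]
red0 0.08 75 [-32.6  45.1] end med 39.6 w [-3.8  3.7  5.1]
held 0.14 65 [-34.6  43. ] end med 39.0 w [3.3 4.  4.6]
held 0.15 99 [-33.4  51.8] end med 48.2 w [-3.9  3.8  4.5]
held 0.16 109 [-33.2  50.8] end med 48.6 w [-4.2  3.9  4.9]
held 0.17 107 [-32.8  51.5] end med 48.4 w [-4.7  3.7  4.5]
held 0.18 79 [ 7.4 50.9] end med 48.1 w [-4.9  3.5  4.8]
held 0.19 77 [ 8.2 48.5] end med 44.9 w [-4.2  3.4  6. ]
side 0.11 181 [0.2119 0.2158 0.2192]
side 0.12 185 [0.2132 0.2166 0.22  ]
side 0.13 167 [0.2138 0.2177 0.2216]
side 0.14 190 [0.216  0.2206 0.2236]
top 0.11 0 
top 0.12 0 
top 0.13 0 
top 0.14 0
```

The side view shows the slab hanging vertical above the bay, with its centre about 2–3 mm past the TCP along tool x. I'll correct for that and go down gently.

Call:
carry_out:
  commands:
    - [0.0026,-0.001,0,0,0,-0.003]
    - [0.0026,-0.001,0.015,0,0,-0.003]
    - [0.0026,-0.001,0.035,0,0,-0.003]
    - [0.0026,-0.001,0.055,0,0,-0.003]
    - [0.0026,-0.001,0.07,0,0,-0.003]

```text
time: 5.95
tool_pos: [0.5587, 0.1038, 0.1088]
ee_rot: [-3.139, 0.0, 1.689]
wrist_force: [0.9, 0.4, -1.6]
width: 0.0096
finger_force: 30.0
```

Call:
carry_out:
  commands:
    - [0,0,0.003,0,0,0]
    - [0,0,0.007,0,0,0]
    - [0,0,0.011,0,0,0]
    - [0,0,0.015,0,0,0]
    - [0,0,0.019,0,0,0]

```text
time: 6.45
tool_pos: [0.5603, 0.1039, 0.0929]
ee_rot: [3.14, 0.0, 1.689]
wrist_force: [-0.6, 0.3, -0.5]
width: 0.0098
finger_force: 30.0
```

Call:
carry_out:
  commands:
    - [0,0,0.004,0,0,0]
    - [0,0,0.008,0,0,0]
    - [0,0,0.012,0,0,0]
    - [0,0,0.016,0,0,0]
    - [0,0,0.02,0,0,0]

```text
time: 6.95
tool_pos: [0.5598, 0.1038, 0.0721]
ee_rot: [-3.142, 0.0, 1.689]
wrist_force: [-0.9, 0.8, -1.7]
width: 0.0097
finger_force: 30.0
```

```bash
python3 - <<'E'
from h import *
o=get_obs(); print(o['tool_pos'],o['ee_rot'],o['width'],o['wrist_force'],o['wrist_torque'])
E
```

```text
[0.559825   0.10384894 0.07208637] [-3.14152220e+00  6.95798601e-05  1.68880977e+00] 0.009687379557213225 [-0.86809192  0.76605904 -1.68850009] [-9.86854521e-05 -1.10421224e-01  5.81217201e-03]
```

Bottom is at ~0.023 and free. 17 mm to go.

Call:
carry_out:
  commands:
    - [0,0,0.003,0,0,0]
    - [0,0,0.006,0,0,0]
    - [0,0,0.009,0,0,0]
    - [0,0,0.011,0,0,0]
    - [0,0,0.013,0,0,0]

```text
time: 7.45
tool_pos: [0.5599, 0.1038, 0.0593]
ee_rot: [3.142, 0.0, 1.689]
wrist_force: [-0.6, 0.2, -1.5]
width: 0.0101
finger_force: 30.0
```

Call:
carry_out:
  commands:
    - [0,0,0.001,0,0,0]
    - [0,0,0.002,0,0,0]
    - [0,0,0.003,0,0,0]
    - [0,0,0.004,0,0,0]
    - [0,0,0.004,0,0,0]

```text
time: 7.95
tool_pos: [0.5598, 0.1038, 0.0553]
ee_rot: [-3.141, 0.0, 1.689]
wrist_force: [0.4, 0.3, -2.0]
width: 0.0098
finger_force: 30.0
```

Call:
carry_out:
  commands:
    - [0,0,0.0005,0,0,0]
    - [0,0,0.001,0,0,0]
    - [0,0,0.0015,0,0,0]
    - [0,0,0.002,0,0,0]
    - [0,0,0.002,0,0,0]

```text
time: 8.45
tool_pos: [0.56, 0.1039, 0.055]
ee_rot: [3.141, 0.0, 1.689]
wrist_force: [-3.9, 0.7, 5.2]
width: 0.0099
finger_force: 30.0
```

Contact at the expected height (0.055). Release and withdraw.

Call:
carry_out:
  commands:
    - [0,0,0,0,0,0]
    - [0,0,0,0,0,0]
    - [0,0,0,0,0,0]
    - [0,0,0,0,0,0]
    - [0,0,0,0,0,0]
  jaw: 0.24

```text
time: 8.95
tool_pos: [0.5598, 0.1038, 0.0532]
ee_rot: [-3.141, 0.0, 1.689]
wrist_force: [-0.2, 0.0, 1.0]
width: 0.0227
finger_force: 0.0
```

Call:
carry_out:
  commands:
    - [0,0,-0.015,0,0,0]
    - [0,0,-0.03,0,0,0]
    - [0,0,-0.06,0,0,0]
    - [0,0,-0.1,0,0,0]
    - [0,0,-0.14,0,0,0]

```text
time: 9.45
tool_pos: [0.5598, 0.1039, 0.1965]
ee_rot: [3.14, 0.0, 1.689]
wrist_force: [0.9, -0.2, -0.3]
width: 0.0227
finger_force: 0.0
```

```bash
python3 - <<'E'
from h import *
o=get_obs(); print(o['tool_pos'],o['ee_rot'],o['width'],o['wrist_force'])
rel([.571,.105,.27],1.686);rel([.571,.27,.27],1.686);rel([.571,.27,.12],1.686)
s=snap('side'); W=world(s); save(s,'s4.png'); t=snap('top'); save(t,'t4.png')
c=np.hstack([cv2.resize(t['img'][170:270,200:300],(400,400)),cv2.resize(s['img'][150:300,230:380],(400,400))])
cv2.imwrite('pics/c4.png',c[:,:,::-1])
for x in(.54,.55,.56,.57,.58,.59,.6):
    k=(abs(W[...,0]-x)<.006)&(W[...,1]>.15)&(W[...,1]<.25)&(W[...,2]>.1); print(x,k.sum(),'zmax',np.nanpercentile(W[k][:,2],98).round(3),'ymax',np.percentile(W[k][:,1],98).round(3))
E
```

```text
[0.55982312 0.10387611 0.19646462] [3.14005850e+00 1.14946156e-04 1.68880709e+00] 0.02272000596481874 [ 0.91669658 -0.18976141 -0.30494702]
[-0.0002, 0.0113, -0.0735, 0.0015, 0.0001, 0.0028]
[0.1636, 0.0308, -0.0735, 0.0015, 0.0001, 0.0028]
[0.1637, 0.0305, 0.0765, 0.0015, 0.0001, 0.0028]
0.54 315 zmax 0.167 ymax 0.219
0.55 331 zmax 0.173 ymax 0.221
0.56 389 zmax 0.181 ymax 0.222
0.57 391 zmax 0.181 ymax 0.223
0.58 396 zmax 0.182 ymax 0.224
0.59 343 zmax 0.179 ymax 0.225
0.6 288 zmax 0.167 ymax 0.226
```

View pics/c4.png

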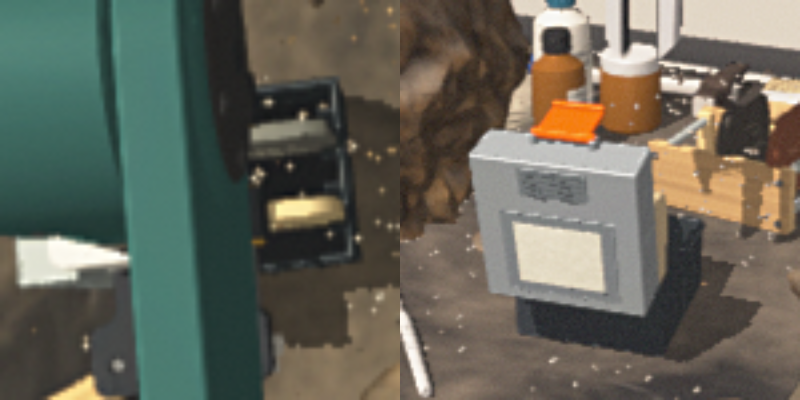

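The pale slab stands level in the near bay beside the grey one. The lid is open at about 1.72 rad by depth, with its orange tongue on top. Next I go over and behind the lid with shut fingers.

Call:
carry_out:
  commands:
    - [0,0,-0.04,0,0,0]
    - [0,0,-0.075,0,0,0]
    - [0.04,0.006,-0.075,0,0,0]
    - [0.08,0.012,-0.075,0,0,0]
    - [0.12,0.017,-0.075,0,0,0]
  jaw: 0

```text
time: 10.05
tool_pos: [0.5628, 0.226, 0.2699]
ee_rot: [3.139, -0.0, 1.687]
wrist_force: [1.2, 0.8, 0.0]
width: 0.0007
finger_force: 0.0
```

Call:
carry_out:
  commands:
    - [0.038,0.006,0,0,0,0]
    - [0.038,0.006,0.03,0,0,0]
    - [0.038,0.006,0.07,0,0,0]
    - [0.038,0.006,0.11,0,0,0]
    - [0.038,0.006,0.122,0,0,0]

```text
time: 10.55
tool_pos: [0.5613, 0.2627, 0.1413]
ee_rot: [-3.133, 0.002, 1.689]
wrist_force: [0.1, -1.4, -0.3]
width: 0.0006
finger_force: 0.0
```

Call:
carry_out:
  commands:
    - [0,0,0,0,0,0]
    - [0,0,0,0,0,0]
    - [0,0,0,0,0,0]
    - [0,0,0,0,0,0]
    - [0,0,0,0,0,0]

```text
time: 11.05
tool_pos: [0.5649, 0.2636, 0.1482]
ee_rot: [3.139, -0.001, 1.689]
wrist_force: [0.0, -0.5, -0.4]
width: 0.0005
finger_force: 0.0
```

```bash
python3 - <<'E'
from h import *
o=get_obs(); print(o['tool_pos'],o['ee_rot'],o['width'],o['joint_positions'].round(2))
a=1.686; d=np.array([np.cos(a),np.sin(a)]); n=np.array([-d[1],d[0]]); q=o['tool_pos'][:2]-np.array([.582,.1075])
print('rel hinge s',q@d-.058,'z',o['tool_pos'][2]-.056,'offline',q@n)
E
```

```text
[0.56485924 0.26364492 0.14820595] [ 3.13876318e+00 -5.96556981e-04  1.68863366e+00] 0.0005203708175694479 [ 0.35  0.26  1.28 -0.    1.59  0.23]
rel hinge s 0.09908020758279468 z 0.0922059458898081 offline -0.0009215637009472206
```

Call:
carry_out:
  commands:
    - [-0.02,0,0,0,0,0]
    - [-0.038,0,-0.001,0,0,0]
    - [-0.048,0,-0.003,0,0,0]
    - [-0.056,0,-0.006,0,0,0]
    - [-0.064,0,-0.008,0,0,0]

```text
time: 11.55
tool_pos: [0.5719, 0.1994, 0.1549]
ee_rot: [3.141, -0.0, 1.689]
wrist_force: [0.3, 2.2, -0.5]
width: 0.0004
finger_force: 0.7
```

Call:
carry_out:
  commands:
    - [-0.008,0,-0.002,0,0,0]
    - [-0.017,0,-0.003,0,0,0]
    - [-0.025,0,-0.004,0,0,0]
    - [-0.034,0,-0.004,0,0,0]
    - [-0.042,0,-0.003,0,0,0]

```text
time: 12.05
tool_pos: [0.5766, 0.1574, 0.1574]
ee_rot: [-3.141, 0.0, 1.689]
wrist_force: [-0.6, 0.6, -0.2]
width: 0.0004
finger_force: 0.4
```

```bash
cat > lid.py <<'E'
from h import *
o=get_obs(); print(o['tool_pos'],o['wrist_force'])
a=1.686; d=np.array([np.cos(a),np.sin(a)]); q=o['tool_pos'][:2]-np.array([.582,.1075])
print('rel hinge s',q@d-.058,'z',o['tool_pos'][2]-.056)
E
python3 lid.py; python3 - <<'E'
from h import *
s=snap('side'); save(s,'s5.png'); cv2.imwrite('pics/c5.png',cv2.resize(s['img'][100:300,210:410],(600,600))[:,:,::-1])
E
```

```text
[0.57658575 0.15736048 0.1574244 ] [-0.64239827  0.62864811 -0.20003627]
rel hinge s -0.007847659683005347 z 0.10142440010552897
```

View pics/c5.png

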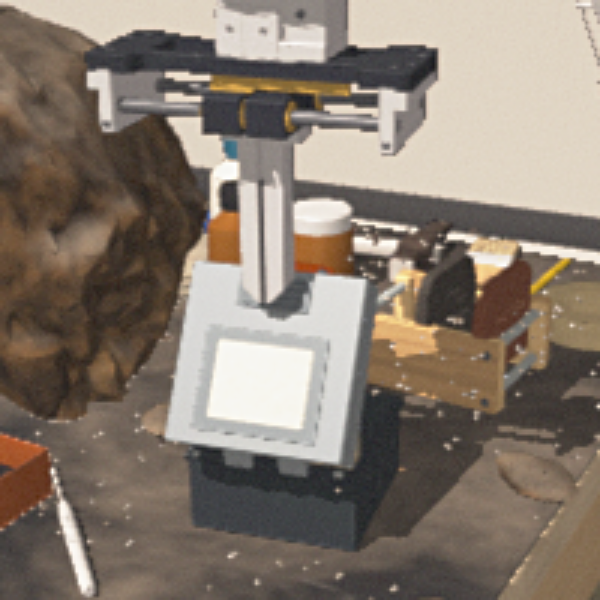

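The fingers sit on the ribbed thumb pad around (270,300) and the lid is folding over. Continuing along the arc.

Call:
carry_out:
  commands:
    - [-0.01,0,0.001,0,0,0]
    - [-0.02,0,0.003,0,0,0]
    - [-0.03,0,0.007,0,0,0]
    - [-0.04,0,0.012,0,0,0]
    - [-0.05,0,0.018,0,0,0]

```text
time: 12.6
tool_pos: [0.5825, 0.1075, 0.139]
ee_rot: [3.142, 0.0, 1.689]
wrist_force: [0.9, -0.1, 0.3]
width: 0.0004
finger_force: 0.2
```

Call:
carry_out:
  commands:
    - [-0.008,0,0.006,0,0,0]
    - [-0.015,0,0.013,0,0,0]
    - [-0.023,0,0.022,0,0,0]
    - [-0.028,0,0.029,0,0,0]
    - [-0.033,0,0.035,0,0,0]

```text
time: 13.1
tool_pos: [0.5861, 0.0753, 0.1034]
ee_rot: [-3.141, 0.0, 1.689]
wrist_force: [-0.2, 0.2, 0.3]
width: 0.0005
finger_force: 0.0
```

```bash
python3 lid.py
```

```text
[0.58607198 0.07528425 0.10340254] [-0.20798239  0.23939927  0.2671293 ]
rel hinge s -0.09047027648474605 z 0.04740253689071001
```

Call:
carry_out:
  commands:
    - [-0.002,0,0.002,0,0,0]
    - [-0.003,0,0.004,0,0,0]
    - [-0.004,0,0.006,0,0,0]
    - [-0.005,0,0.008,0,0,0]
    - [-0.005,0,0.01,0,0,0]

```text
time: 13.6
tool_pos: [0.5871, 0.0709, 0.0946]
ee_rot: [3.141, 0.0, 1.689]
wrist_force: [0.7, -0.1, 0.4]
width: 0.0003
finger_force: 0.0
```

Call:
carry_out:
  commands:
    - [0,0,0.001,0,0,0]
    - [0,0,0.002,0,0,0]
    - [0,0,0.003,0,0,0]
    - [0,0,0.004,0,0,0]
    - [0,0,0.005,0,0,0]

```text
time: 14.1
tool_pos: [0.587, 0.0708, 0.0902]
ee_rot: [3.141, 0.0, 1.689]
wrist_force: [-2.2, -0.1, 6.7]
width: 0.0004
finger_force: 3.0
```

```bash
python3 lid.py
```

```text
[0.58700095 0.07082576 0.09021176] [-2.15195736 -0.13579343  6.69564299]
rel hinge s -0.09500599824215433 z 0.03421176437384991
```

Call:
carry_out:
  commands:
    - [0,0,0.001,0,0,0]
    - [0,0,0.002,0,0,0]
    - [0,0,0.003,0,0,0]
    - [0,0,0.003,0,0,0]
    - [0,0,0.003,0,0,0]

```text
time: 14.6
tool_pos: [0.5871, 0.0708, 0.0901]
ee_rot: [3.14, 0.0, 1.689]
wrist_force: [-4.4, 0.4, 12.5]
width: 0.0005
finger_force: 6.2
```

Call:
carry_out:
  commands:
    - [0,0,0.002,0,0,0]
    - [0,0,0.003,0,0,0]
    - [0,0,0.004,0,0,0]
    - [0,0,0.005,0,0,0]
    - [0,0,0.005,0,0,0]

```text
time: 15.1
tool_pos: [0.5872, 0.0708, 0.0898]
ee_rot: [3.138, 0.001, 1.689]
wrist_force: [-13.0, -0.1, 27.2]
width: 0.0006
finger_force: 13.9
```

Call:
carry_out:
  commands:
    - [0,0,-0.01,0,0,0]
    - [0,0,-0.02,0,0,0]
    - [0,0,-0.05,0,0,0]
    - [0,0,-0.09,0,0,0]
    - [0,0,-0.13,0,0,0]

```text
time: 15.6
tool_pos: [0.5864, 0.0708, 0.2114]
ee_rot: [-3.139, -0.0, 1.689]
wrist_force: [1.2, -0.2, 0.1]
width: 0.0006
finger_force: 0.0
```

Call:
carry_out:
  commands:
    - [0,-0.03,0,0,0,0]
    - [0,-0.07,0,0,0,0]
    - [0,-0.11,0,0,0,0]
    - [0,-0.15,0,0,0,0]
    - [0,-0.19,0,0,0,0]

```text
time: 16.1
tool_pos: [0.3966, 0.0483, 0.2108]
ee_rot: [-3.141, 0.0, 1.689]
wrist_force: [0.6, -0.6, 1.0]
width: 0.0003
finger_force: 0.0
```

```bash
python3 - <<'E'
from h import *
print(get_obs()['tool_pos'])
s=snap('side'); t=snap('top'); save(s,'s6.png'); save(t,'t6.png')
c=np.hstack([cv2.resize(t['img'][120:280,200:400],(400,320)),cv2.resize(s['img'][140:300,220:420],(400,320))])
cv2.imwrite('pics/c6.png',c[:,:,::-1])
W=world(s); a=1.686; d=np.array([np.cos(a),np.sin(a)]); n=np.array([-d[1],d[0]]); q=(W[...,:2]-np.array([.582,.1075]))*1000
T=q@d; w=q@n
for W,nm in((W,'side'),(world(t),'top')):
  q=(W[...,:2]-np.array([.582,.1075]))*1000; T=q@d; w=q@n
  for lo in range(-48,53,20):
    k=(T>lo)&(T<lo+16)&(abs(w)<45)&(W[...,2]>.06); print(nm,lo,k.sum(),np.median(W[k][:,2]).round(4) if k.any() else '')
E
```

```text
[0.39660795 0.04828063 0.21081754]
side -48 119 0.0923
side -28 173 0.0922
side -8 169 0.0932
side 12 183 0.0934
side 32 213 0.0931
side 52 955 0.0758
top -48 288 0.0887
top -28 287 0.0884
top -8 289 0.0893
top 12 290 0.0894
top 32 287 0.0891
top 52 79 0.0875
```

View pics/c6.png

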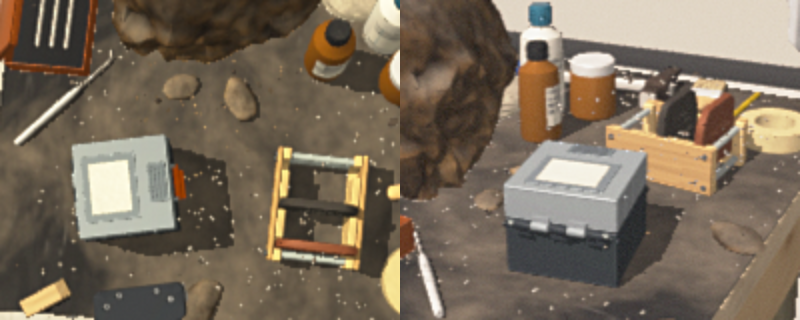

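The lid lies flat (its top is level end to end in both views) with the orange catch at the front (178,182). The dark and red slabs and the bottle stand as before, and the arm is clear, so I'm handing in.

```bash
python3 -c "
from bench import *
print(close_job())"
```

```text
the job is handed in; nothing more can be done
None
```

I stood the ammonite slab on the bottom of the empty bay and pressed the lid flat and shut: it stayed level after I let go, though the catch's snap itself was not seen. The dark and red slabs and the bottle look undisturbed, the grey slab is hidden under the lid, and I handed the job in at about 16 s; no verdict was shown.

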